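# Open the air valve under the push-latch cover

## Robot

A 6-joint arm with a two-finger parallel gripper is mounted at the origin on the work surface. World frame = base frame: x ahead of the robot, y to its left, z up, the work surface at z = 0. Lengths are in m, angles in degrees, forces in N, time in s.
With the tool pointing down it reaches from about 0.25 to 0.725 m from the base axis. Payload 9.7 kg.
Tool frame: the origin (TCP) lies midway between the tips of the shut fingers; the grasp point (between the pads) lies 19 mm behind it; z points along the fingers, y is the line along which they close (so a half turn about z gives the same grasp; the last joint's range is limited). The gripper opens to 85 mm and grips with 20 to 120 N. Pads are 22 mm wide; open, the fingers measure 114 mm over their backs; the gripper's body (76 mm by 85 mm) begins 54 mm behind the grasp point. The pads swing forward as they close: fully open they stand 13 mm farther back than shut.
Start: joints at [66.979, 4.979, 10.078, 95.1, 0, 90], TCP at [0.215, 0.506, 0.231] pointing down, gripper open.
Joint ranges: [-179.16, 179.16], [-48.56, 103.87], [-65.8, 70.77], [-126.05, 130.52], [-82.76, 87.17], [-180, 180]. Speed limits (degrees/s): [127.2, 127.2, 147.25, 180, 180, 180].

## Interface

Orientations are given as [roll, pitch, yaw] about the fixed x, y, z axes, in that order (R = Rz(yaw) Ry(pitch) Rx(roll)).
In Python, from workcell import bot gives the robot as it stands.
- The arm moves only by the shell command python3 -m crank 'ROWS' [FORCE]. ROWS is JSON, a list of rows, each an object with "gripper": the finger opening in mm, from 0 to 85.4; "travel": the shift along the tool's x, y, z in mm, a list of three; "twist": the turn, a rotation vector about the tool's x, y, z in rad, a list of three. In form: [{"gripper": gripper, "travel": [tx, ty, tz], "twist": [rx, ry, rz]}, ...]. A call has 1 to 12 rows; each row shifts and turns the commanded pose from where the row before left it, along the tool's axes as they then stand; what a row does not reach is not made up. A row lasts 1/8 s, in which the tool goes at most 62.5 mm and 10.7 degrees, less where a joint would pass 70% of its speed; a pose out of reach is approached as far as the arm can. A call is refused whole if a number of a shift passes 62.5 or a number of a turn 0.188, either way. A call with a gripper value outside its range is refused whole. The fingers move at their own pace and stop on an object; FORCE is the grip in N (left out, the last holds). Time passes only in rows, so rows that do not move let the fingers close. It gives the time, the measured TCP pose, the force, the opening and the grip force at its end, in the units of the state.
- bot.get_obs(): the state, without advancing time (a new reading comes with each control period).
- bot.camera(name): name is "side" or "top"; returns the picture (400x640x3 uint8, red, green, blue); there is no depth.
- bot.calibration(name): a dict with "vfov" (degrees; the focal length in pixels is half the picture's height over the tangent of half this angle, whatever the lens; pixels are square), "cx", "cy" (the principal point, pixels), "k1" (the pictures are not rectified: a ray, as slopes to the right and down, at radius r is drawn at 1 + k1 r^2 times it, then the intrinsics apply), "camera_from_world" (4x4, takes a point from world to camera coordinates). Camera axes: x right, y down, z forward; pixel columns grow to the right and rows downward; lengths in m; the calibration is good to about 2 mm. A picture is of the moment at which its call begins. calibration takes no time and is no camera call.
- bot.job_done(): hands the job in; it is judged then, once.
The state is a dict: "time": time; "q": joint angles; "qd": joint speeds; "joint_efforts": joint torques, N m; "ee_pos": TCP position; "tcp_rot": TCP orientation; "wrist_force": force on the tool from outside, world axes, zero at the start; "torque": the same for the moment, N m; "opening": finger opening in m; "grasp_force": force on a finger pad.
Only numpy, scipy, OpenCV 4.12 (cv2) and the standard library are available. Lean on these libraries where they do the work, as an engineer would, in place of code of your own. Each camera call takes 0.05 s, during which the arm holds its last target. There are 200 camera calls.

## Task

Turn on the compressed air: press the pad on the cover of the grey control box inward until its push latch lets it spring wide open, then unscrew the black knob inside anticlockwise until the rising valve is fully open, at its upper stop. Leave the cover open and do not disturb the other things on the bench.

Things in the scene. Friction and masses are not known exactly. Their poses are not given: they have to be found in the camera images.
- air_box: Grey steel compressed-air control box fixed to the bench, 240 (its x) x 220 (its y) x 110 mm high, walls 6 mm. Origin: centre of its underside, on the bench; z up. Its -x side, with two brass couplers sticking out 28 mm, faces roughly the robot. Inside floor 30 mm above the bench. The valve's knob axis passes upright through the origin. Hinged cover plate on top.
- cover_press (a point): Point to press (centre of a thin 34 mm black rubber finger pad) on the upper face of the aluminium cover plate (226 x 206 x 6 mm, top flush with the rim, 110 mm above the bench, when shut): midway along x, 165 mm from the hinge line, 42 mm in from the free edge at the box's -y side. Moves with the cover; z points out of the upper face, x along the hinge.
- cover_hinge (a point): Middle of the cover's hinge line, which runs along the box's x, 104 mm towards +y from the box's centre, 110 mm above the bench. The push latch's spring catch is opposite, inside the middle of the -y wall, 94 mm above the bench and reaching 30 mm inward.
- cover (a joint): Cover angle, rad: 0 shut and latched; negative pressed inward (bottoms at -0.055, 9 mm at the press point); positive opening, up to 2.1, leaning out past vertical. It cannot be pulled open: press it in 6 mm or more at the press point (about 4 N; the catch lets go by -0.03), take the finger away, and its spring swings it fully open in about 3 s and holds it.
- knob_grip (a point): Centre (half-way up) of the round black fluted valve knob under the cover, 50 mm diameter, 30 mm high, white mark on top; z is its upright axis. Moves with the knob: 79 mm above the bench with the valve shut, 97 mm fully open. The brass valve body below reaches 32 mm out and 46 mm above the bench (bonnet, 13 mm radius, to 56 mm).
- knob (a joint): Angle of the knob in rad, 0 = shut; grows as it is turned anticlockwise seen from above, up to a hard stop at 4.7 = fully open. Quick-lead screw: the knob rises 3.82 mm per rad (24 mm a turn, 18 mm in all), staying where it is left. Turning takes about 0.1 N m.
- screwdriver: Bystander: screwdriver, 200 mm, lying on the bench by the box's -y side.
- wrench: Bystander: steel wrench, 200 mm, lying on the bench by the box's +y side.
- tape_roll: Bystander: roll of tape, 100 mm across, 48 mm high, lying on the bench beyond the box.
- can_a: Bystander: paint can, 82 mm across, 95 mm high, on the left of the bench.
- can_b: Bystander: the other paint can, same size, on the left of the bench.
- jar: Bystander: glass jar, 72 mm across, 100 mm high, on the right of the bench.
- oil: Bystander: white bottle, 70 mm across, 190 mm high, on the right of the bench.

How it is judged:
By the outcome, as a careful person would: the job done as asked, in the order asked, and still so for the second after the job is handed in, with the robot touching nothing.
It also fails if it takes over 69 s, if anything falls off the work surface, if the arm or the gripper's body presses on something with over 40 N, if the wrist force passes 120 N, or if a joint passes its speed limit or range.

## Working session

There is one attempt and no reset: what is moved stays moved. The work goes in short steps, Python scripts to look and compute and a shell command to move; the robot and the scene stay as the last step left them, time stands still between calls to the robot, and variables do not carry over. Pictures are saved under pics/ and viewed, at most 10 in all, crops included, and the job is handed in when it is done.

```bash
mkdir -p pics; ls; cat > h.py <<'E'
import numpy as np, cv2
from workcell import bot
def cal(n):
    c=bot.calibration(n); f=200/np.tan(np.radians(c['vfov'])/2)
    return c,np.array([[f,0,c['cx']],[0,f,c['cy']],[0,0,1]]),np.array([c['k1'],0,0,0.]),np.array(c['camera_from_world'])
def ray(n,uv):
    c,K,d,T=cal(n); p=cv2.undistortPoints(np.array(uv,float).reshape(-1,1,2),K,d).reshape(-1,2)
    R=T[:3,:3]; return -R.T@T[:3,3], np.c_[p,np.ones(len(p))]@R
def onplane(n,uv,z):
    o,d=ray(n,uv); return o+d*((z-o[2])/d[:,2])[:,None]
def proj(n,P):
    c,K,d,T=cal(n); return cv2.projectPoints(np.array(P,float).reshape(-1,1,3),cv2.Rodrigues(T[:3,:3])[0],T[:3,3],K,d)[0].reshape(-1,2)
def snap(n,name):
    im=bot.camera(n); cv2.imwrite('pics/'+name,im[:,:,::-1]); return im
E
python3 - <<'E'
from h import *
for n in('top','side'):
    snap(n,n+'0.png'); c,K,d,T=cal(n); print(n,c['vfov'],c['k1'],ray(n,[[320,200]]))
print(bot.get_obs())
E
```

```text
pics
top 45.999142995105174 -0.10876672780939703 (array([4.09250407e-01, 1.45351680e-05, 1.38329883e+00]), array([[ 0.12959   , -0.01210641, -0.99150062]]))
side 42.68741932251113 -0.03135901840566033 (array([ 0.49054046, -1.54295812,  1.19970203]), array([[ 0.05246741,  0.81527217, -0.57671144]]))
{'time': 0.1, 'q': array([6.69776750e+01, 5.00876030e+00, 1.00365432e+01, 9.50986199e+01,
       9.60566499e-04, 8.99989400e+01]), 'qd': array([-0.0027077 , -0.10628905,  0.12076676, -0.06203703,  0.07413284,
        0.03690826]), 'joint_efforts': array([ 5.25282248e-04, -5.21560764e+01,  4.65653801e+01,  1.61053747e-02,
        2.83198216e-05,  1.35605183e-05]), 'ee_pos': array([0.21501184, 0.50600011, 0.23062422]), 'tcp_rot': array([-1.79929163e+02, -9.61876270e-04,  1.56978734e+02]), 'wrist_force': array([ 0.48901207, -0.4815994 , -0.31430252]), 'torque': array([ 0.0148507 , -0.04994358, -0.00263628]), 'grasp_force': 0.0, 'opening': 0.08546988938166256}
```

View pics/top0.png

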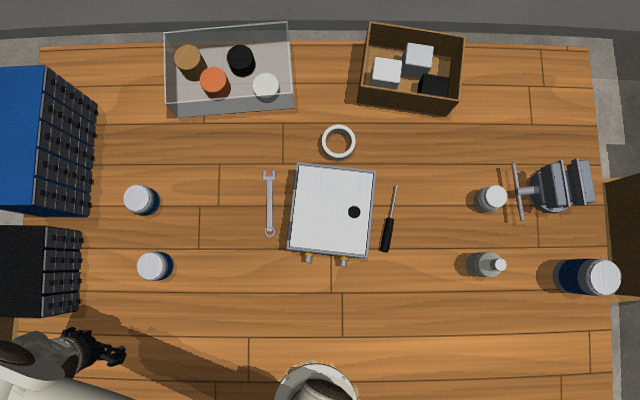

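View pics/side0.png

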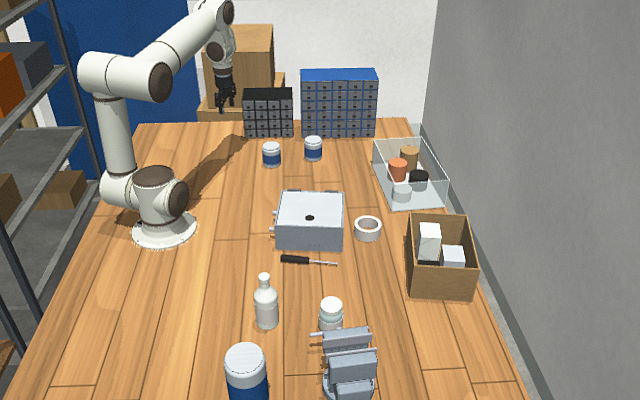

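Top view: the grey box spans about (289–375, 164–258), the pad is at (354,212) on the right (-y) side, the couplers are at (307,258) and (344,262), and the screwdriver (388,220) and wrench (269,205) lie on either side. The side view agrees.

```bash
python3 - <<'E'
from h import *
im=cv2.imread('pics/top0.png'); g=im.max(2)
def cen(im,x0,x1,y0,y1,cond):
    m=np.zeros(im.shape[:2],np.uint8); m[y0:y1,x0:x1]=cond[y0:y1,x0:x1]; return m
m=cen(im,338,366,198,226,g<80); ys,xs=np.nonzero(m); pad_t=[xs.mean(),ys.mean()]
print('pad',pad_t,len(xs),onplane('top',[pad_t],.11))
s=cv2.imread('pics/side0.png'); m2=cen(s,298,322,208,226,s.max(2)<80); ys,xs=np.nonzero(m2); pad_s=[xs.mean(),ys.mean()]
print('side',pad_s,onplane('side',[pad_s],.11))
hsv=cv2.cvtColor(im,cv2.COLOR_BGR2HSV)
m=cen(im,280,385,158,262,(hsv[...,1]<50)&(g>120)).astype(np.uint8)
m=cv2.morphologyEx(m,cv2.MORPH_OPEN,np.ones((7,7)))
c=max(cv2.findContours(m,0,2)[0],key=cv2.contourArea)
r=cv2.minAreaRect(c);b=cv2.boxPoints(r);P=onplane('top',b,.11);print(b,P.round(4))
print(P.mean(0),[np.linalg.norm(P[i]-P[i-1]) for i in range(4)],[np.degrees(np.arctan2(*(P[i]-P[i-1])[[1,0]])) for i in range(4)])
E
```

```text
pad [np.float64(353.6306306306306), np.float64(211.63963963963963)] 111 [[ 0.54348957 -0.10688537  0.11      ]]
side [np.float64(309.28125), np.float64(217.34375)] [[ 0.54547809 -0.10613882  0.11      ]]
[[289.0366  248.67075]
 [298.42685 164.15854]
 [373.7195  172.52438]
 [364.32925 257.0366 ]] [[ 0.4438  0.0684  0.11  ]
 [ 0.6754  0.0435  0.11  ]
 [ 0.6516 -0.1639  0.11  ]
 [ 0.4205 -0.1342  0.11  ]]
[ 0.54782134 -0.04655889  0.11      ] [np.float64(0.2039078781467635), np.float64(0.23294133007684842), np.float64(0.2086839066157589), np.float64(0.2329773555319822)] [np.float64(83.4450113357364), np.float64(-6.135701841045507), np.float64(-96.54894389855065), np.float64(172.68964630712392)]
```

```bash
python3 -m crank '[{"gripper":0,"travel":[-45,-36,0],"twist":[0,0,0]},{"gripper":0,"travel":[-45,-36,0],"twist":[0,0,0]},{"gripper":0,"travel":[-45,-36,0],"twist":[0,0,0]},{"gripper":0,"travel":[-45,-36,0],"twist":[0,0,0]},{"gripper":0,"travel":[-45,-36,0],"twist":[0,0,0]},{"gripper":0,"travel":[-45,-36,0],"twist":[0,0,0]},{"gripper":0,"travel":[-45,-36,0],"twist":[0,0,0]},{"gripper":0,"travel":[-45,-36,0],"twist":[0,0,0]},{"gripper":0,"travel":[-45,-36,0],"twist":[0,0,0]},{"gripper":0,"travel":[-45,-36,0],"twist":[0,0,0]},{"gripper":0,"travel":[-45,-36,0],"twist":[0,0,0]},{"gripper":0,"travel":[-45,-36,0],"twist":[0,0,0]}]' 30; python3 -c "
from h import *
o=bot.get_obs();print(o['q'],o['ee_pos'],o['tcp_rot'],o['wrist_force'])"
```

```text
time: 1.6
ee_pos: [0.5437, -0.1045, 0.231]
tcp_rot: [180.0, -0.0, 157.0]
wrist_force: [0.8, 0.4, 1.0]
opening: 0.0004
grasp_force: 0.0
[-1.08828185e+01  5.48775400e+00  1.05958271e+01  9.51188244e+01
  7.62446451e-03  1.21524942e+01] [ 0.54367082 -0.10448681  0.23102235] [ 1.79994810e+02 -1.21154052e-02  1.56964687e+02] [0.7907873  0.43939965 0.950458  ]
```

```bash
python3 -m crank '[{"gripper":0,"travel":[0,2,40],"twist":[0,0,0]},{"gripper":0,"travel":[0,0,40],"twist":[0,0,0]},{"gripper":0,"travel":[0,0,30],"twist":[0,0,0]},{"gripper":0,"travel":[0,0,6],"twist":[0,0,0]},{"gripper":0,"travel":[0,0,4],"twist":[0,0,0]},{"gripper":0,"travel":[0,0,4],"twist":[0,0,0]},{"gripper":0,"travel":[0,0,3],"twist":[0,0,0]},{"gripper":0,"travel":[0,0,1],"twist":[0,0,0]},{"gripper":0,"travel":[0,0,0],"twist":[0,0,0]}]'
```

```text
time: 2.72
ee_pos: [0.5446, -0.1007, 0.1045]
tcp_rot: [180.0, 0.1, 157.0]
wrist_force: [-0.1, 0.7, 5.1]
opening: -0.0001
grasp_force: 2.4
```

```bash
python3 -m crank '[{"gripper":0,"travel":[0,0,2],"twist":[0,0,0]},{"gripper":0,"travel":[0,0,0],"twist":[0,0,0]},{"gripper":0,"travel":[0,0,-50],"twist":[0,0,0]},{"gripper":0,"travel":[-12,-28,-50],"twist":[0,0,0]},{"gripper":0,"travel":[-20,-48,-20],"twist":[0,0,0]},{"gripper":0,"travel":[-20,-48,0],"twist":[0,0,0]},{"gripper":0,"travel":[-20,-48,0],"twist":[0,0,0]},{"gripper":85,"travel":[0,0,0],"twist":[0,0,0.18]},{"gripper":85,"travel":[0,0,0],"twist":[0,0,0.18]},{"gripper":85,"travel":[0,0,0],"twist":[0,0,0.18]},{"gripper":85,"travel":[0,0,0],"twist":[0,0,0.18]},{"gripper":85,"travel":[0,0,0],"twist":[0,0,0.18]}]'
python3 -m crank '[{"gripper":85,"travel":[0,0,0],"twist":[0,0,0.18]},{"gripper":85,"travel":[0,0,0],"twist":[0,0,0.18]},{"gripper":85,"travel":[0,0,0],"twist":[0,0,0.18]},{"gripper":85,"travel":[0,0,0],"twist":[0,0,0.18]},{"gripper":85,"travel":[0,0,0],"twist":[0,0,0.18]},{"gripper":85,"travel":[0,0,0],"twist":[0,0,0.18]},{"gripper":85,"travel":[0,0,0],"twist":[0,0,0.18]},{"gripper":85,"travel":[0,0,0],"twist":[0,0,0]},{"gripper":85,"travel":[0,0,0],"twist":[0,0,0]},{"gripper":85,"travel":[0,0,0],"twist":[0,0,0]},{"gripper":85,"travel":[0,0,0],"twist":[0,0,0]},{"gripper":85,"travel":[0,0,0],"twist":[0,0,0]}]'
python3 - <<'E'
from h import *
o=bot.get_obs();print(o['q'],o['ee_pos'],o['tcp_rot'])
t=snap('top','top1.png');s=snap('side','side1.png')
a=cv2.resize(t[140:280,240:440],None,fx=3,fy=3);b=cv2.resize(s[130:270,240:380],None,fx=3,fy=3)
cv2.imwrite('pics/t1.png',a[:,:,::-1]);cv2.imwrite('pics/s1.png',b[:,:,::-1])
E
```

```text
time: 4.22
ee_pos: [0.5427, -0.2873, 0.2208]
tcp_rot: [-179.9, -0.0, 105.1]
wrist_force: [0.7, -0.4, 0.2]
opening: 0.0846
grasp_force: 0.0
time: 5.72
ee_pos: [0.5429, -0.2872, 0.2213]
tcp_rot: [180.0, -0.0, 33.3]
wrist_force: [0.4, 0.5, -0.6]
opening: 0.085
grasp_force: 0.0
[-2.78774710e+01  1.38777748e+01  1.90560081e+01  9.51737977e+01
 -1.61685470e-04  1.18869478e+02] [ 0.54293851 -0.28719878  0.22131368] [ 1.79996038e+02 -2.00000652e-03  3.32530510e+01]
```

View pics/t1.png

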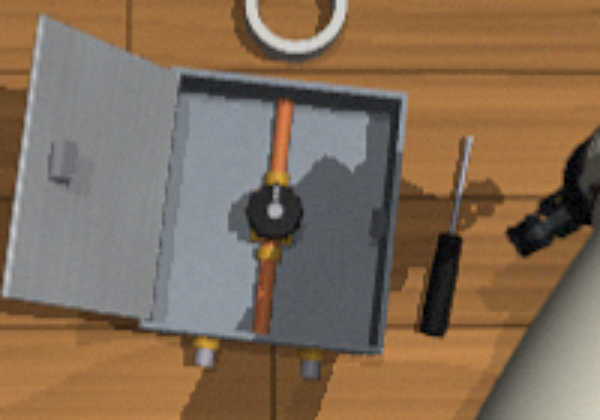

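View pics/s1.png

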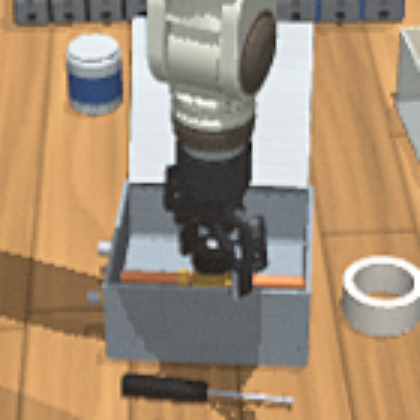

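The cover is wide open, leaning left. The knob shows in the box at crop (274,210), which is full-image (331,210). In the side view the arm hides it.

```bash
python3 - <<'E'
from h import *
im=cv2.imread('pics/top1.png'); g=im.max(2)
m=np.zeros(g.shape,np.uint8); m[196:226,318:346]=(g<60)[196:226,318:346]
m=cv2.morphologyEx(m,cv2.MORPH_CLOSE,np.ones((5,5)))
c=max(cv2.findContours(m,0,2)[0],key=cv2.contourArea); (u,v),r=cv2.minEnclosingCircle(c); M=cv2.moments(c)
print(u,v,r,M['m10']/M['m00'],M['m01']/M['m00'],cv2.contourArea(c))
print(onplane('top',[[u,v],[u+r,v],[M['m10']/M['m00'],M['m01']/M['m00']]],.09))
o=bot.get_obs();y=np.radians(o['tcp_rot'][2]);print([np.cos(y),np.sin(y)])
E
```

```text
331.0714416503906 211.5 10.363390922546387 331.05087014725564 210.57563587684066 249.0
[[ 0.54618785 -0.04620436  0.09      ]
 [ 0.54609734 -0.07483558  0.09      ]
 [ 0.54875397 -0.04616603  0.09      ]]
[np.float64(0.8363800471997364), np.float64(0.5481499946603728)]
```

```bash
python3 -m crank '[{"gripper":85,"travel":[27.5,-39.5,0],"twist":[0,0,0]},{"gripper":85,"travel":[27.5,-39.5,0],"twist":[0,0,0]},{"gripper":85,"travel":[27.5,-39.5,0],"twist":[0,0,0]},{"gripper":85,"travel":[27.5,-39.5,0],"twist":[0,0,0]},{"gripper":85,"travel":[27.5,-39.5,0],"twist":[0,0,0]},{"gripper":85,"travel":[0,0,40],"twist":[0,0,0]},{"gripper":85,"travel":[0,0,40],"twist":[0,0,0]},{"gripper":85,"travel":[0,0,20],"twist":[0,0,0]},{"gripper":85,"travel":[0,0,0],"twist":[0,0,0]}]'; python3 - <<'E'
from h import *
o=bot.get_obs();print(o['q'])
s=snap('side','side2.png');b=cv2.resize(s[150:270,250:370],None,fx=5,fy=5);cv2.imwrite('pics/s2.png',b[:,:,::-1])
E
```

```text
time: 6.95
ee_pos: [0.5488, -0.0465, 0.1199]
tcp_rot: [-179.9, 0.1, 33.2]
wrist_force: [0.2, 0.5, 1.3]
opening: 0.0851
grasp_force: 0.0
[-4.84524621e+00  4.47278675e+00 -2.77559753e+00  8.29096908e+01
  5.33853398e-04  1.41920547e+02]
```

View pics/s2.png

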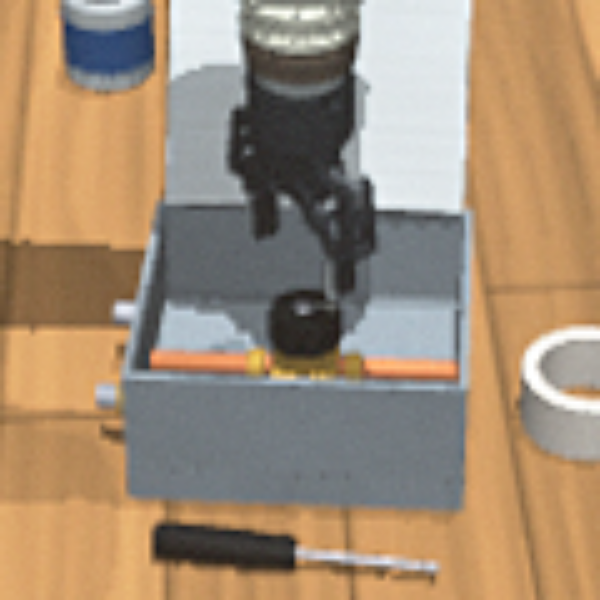

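The open fingers straddle the knob: fingertips at crop (263,235) and (343,285), knob at (305,320). Descend and close.

```bash
python3 -m crank '[{"gripper":85,"travel":[0,0,30],"twist":[0,0,0]},{"gripper":85,"travel":[0,0,20],"twist":[0,0,0]},{"gripper":85,"travel":[0,0,10],"twist":[0,0,0]},{"gripper":85,"travel":[0,0,0],"twist":[0,0,0]},{"gripper":40,"travel":[0,0,0],"twist":[0,0,0]},{"gripper":40,"travel":[0,0,0],"twist":[0,0,0]},{"gripper":40,"travel":[0,0,0],"twist":[0,0,0]},{"gripper":40,"travel":[0,0,0],"twist":[0,0,0]},{"gripper":40,"travel":[0,0,0],"twist":[0,0,0]}]' 35
```

```text
time: 8.12
ee_pos: [0.5502, -0.0465, 0.0624]
tcp_rot: [180.0, -0.1, 33.2]
wrist_force: [-1.1, 1.9, 6.3]
opening: 0.0492
grasp_force: 35.6
```

```bash
python3 -m crank '[{"gripper":40,"travel":[0,0,-0.65],"twist":[0,0,-0.17]},{"gripper":40,"travel":[0,0,-0.65],"twist":[0,0,-0.17]},{"gripper":40,"travel":[0,0,-0.65],"twist":[0,0,-0.17]},{"gripper":40,"travel":[0,0,-0.65],"twist":[0,0,-0.17]},{"gripper":40,"travel":[0,0,-0.65],"twist":[0,0,-0.17]},{"gripper":40,"travel":[0,0,-0.65],"twist":[0,0,-0.17]},{"gripper":40,"travel":[0,0,-0.65],"twist":[0,0,-0.17]},{"gripper":40,"travel":[0,0,-0.65],"twist":[0,0,-0.17]},{"gripper":40,"travel":[0,0,-0.65],"twist":[0,0,-0.17]},{"gripper":40,"travel":[0,0,-0.65],"twist":[0,0,-0.17]},{"gripper":40,"travel":[0,0,-0.65],"twist":[0,0,-0.17]},{"gripper":40,"travel":[0,0,-0.65],"twist":[0,0,-0.17]}]'; python3 -c "
from h import *
o=bot.get_obs();print(o['q'],o['torque'])"
```

```text
time: 9.62
ee_pos: [0.5524, -0.0465, 0.0703]
tcp_rot: [179.8, 0.3, 150.4]
wrist_force: [11.3, 1.8, -0.3]
opening: 0.0489
grasp_force: 36.2
[-4.83632736e+00  5.16045432e+00 -7.53079285e+00  7.69707064e+01
  4.35265650e-02  2.47346258e+01] [ 0.44369524 -2.18324047 -0.10503538]
```

```bash
python3 -m crank '[{"gripper":40,"travel":[-1.7,1,-0.65],"twist":[0,0,-0.17]},{"gripper":40,"travel":[0,0,-0.65],"twist":[0,0,-0.17]},{"gripper":40,"travel":[0,0,-0.65],"twist":[0,0,-0.17]},{"gripper":40,"travel":[0,0,-0.65],"twist":[0,0,-0.17]},{"gripper":40,"travel":[0,0,-0.65],"twist":[0,0,-0.17]},{"gripper":40,"travel":[0,0,-0.65],"twist":[0,0,-0.17]},{"gripper":40,"travel":[0,0,-0.65],"twist":[0,0,-0.17]},{"gripper":40,"travel":[0,0,-0.65],"twist":[0,0,-0.17]},{"gripper":40,"travel":[0,0,-0.65],"twist":[0,0,-0.17]},{"gripper":40,"travel":[0,0,-0.65],"twist":[0,0,-0.17]},{"gripper":40,"travel":[0,0,-0.65],"twist":[0,0,-0.17]},{"gripper":40,"travel":[0,0,-0.65],"twist":[0,0,-0.17]}]'; python3 -c "
from h import *
o=bot.get_obs();print(o['q'],o['torque'])"
```

```text
time: 11.12
ee_pos: [0.5516, -0.0446, 0.078]
tcp_rot: [-180.0, 0.2, -92.6]
wrist_force: [-4.2, 12.3, 8.6]
opening: 0.049
grasp_force: 37.0
[ -4.73685787   5.21784611  -6.6198333   78.15488184   0.23020231
 -92.12563919] [ 2.31871561  0.99433064 -0.12478654]
```

```bash
python3 -m crank '[{"gripper":40,"travel":[-2,0,-0.45],"twist":[0,0,-0.12]},{"gripper":40,"travel":[0,0,-0.45],"twist":[0,0,-0.12]},{"gripper":40,"travel":[0,0,-0.45],"twist":[0,0,-0.12]},{"gripper":40,"travel":[0,0,-0.45],"twist":[0,0,-0.12]},{"gripper":40,"travel":[0,0,-0.3],"twist":[0,0,-0.08]},{"gripper":40,"travel":[0,0,-0.1],"twist":[0,0,-0.05]},{"gripper":40,"travel":[0,0,0],"twist":[0,0,-0.04]},{"gripper":40,"travel":[0,0,0],"twist":[0,0,0]}]'; python3 -c "
from h import *
o=bot.get_obs();print(o['q'],o['torque'])"
```

```text
time: 12.12
ee_pos: [0.5513, -0.045, 0.0801]
tcp_rot: [180.0, -0.0, -55.8]
wrist_force: [-7.0, -0.7, 8.3]
opening: 0.0489
grasp_force: 37.2
[-4.65042589e+00  5.16461501e+00 -6.44112460e+00  7.84082785e+01
 -4.02703315e-02 -1.28810756e+02] [-0.22455229  1.21601851 -0.87260896]
```

```bash
python3 -m crank '[{"gripper":85,"travel":[0,0,0],"twist":[0,0,0]},{"gripper":85,"travel":[0,0,0],"twist":[0,0,0]},{"gripper":85,"travel":[0,0,0],"twist":[0,0,0]},{"gripper":85,"travel":[0,0,0],"twist":[0,0,0]},{"gripper":85,"travel":[0,0,-20],"twist":[0,0,0]},{"gripper":85,"travel":[0,0,-40],"twist":[0,0,0]},{"gripper":85,"travel":[0,0,-50],"twist":[0,0,0]},{"gripper":85,"travel":[0,0,-50],"twist":[0,0,0]},{"gripper":85,"travel":[-50,0,0],"twist":[0,0,0]},{"gripper":85,"travel":[-50,0,0],"twist":[0,0,0]},{"gripper":85,"travel":[0,0,0],"twist":[0,0,0]}]'; python3 - <<'E'
from h import *
for n,w in(('top',(140,280,240,440)),('side',(150,270,250,370))):
    a=snap(n,n+'3.png')[w[0]:w[1],w[2]:w[3]];cv2.imwrite(f'pics/{n}3c.png',cv2.resize(a,None,fx=3 if n=='top' else 5,fy=3 if n=='top' else 5)[:,:,::-1])
E
```

```text
time: 13.5
ee_pos: [0.4944, 0.04, 0.2398]
tcp_rot: [-179.9, -0.0, -55.6]
wrist_force: [-0.3, -0.5, 0.4]
opening: 0.0853
grasp_force: 0.0
```

View pics/side3c.png

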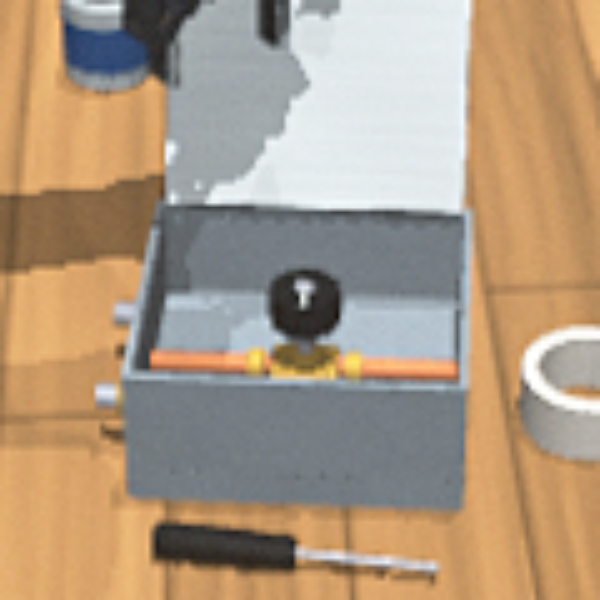

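View pics/top3c.png

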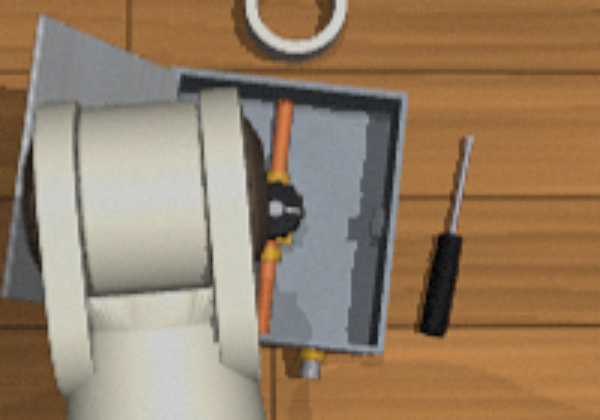

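The knob has risen: the bonnet now shows beneath it at crop (305,355) in the side view. Its mark went from pointing ahead to pointing right (-y) at top crop (290,210), about 270° anticlockwise. The cover is still open and the bystanders haven't moved. I'll shift away from the cover and hand in.

```bash
python3 -m crank '[{"gripper":85,"travel":[30,0,-30],"twist":[0,0,0]},{"gripper":85,"travel":[30,0,-30],"twist":[0,0,0]},{"gripper":85,"travel":[0,0,0],"twist":[0,0,0]},{"gripper":85,"travel":[0,0,0],"twist":[0,0,0]}]' && python3 -c "
from workcell import bot
print(bot.job_done())"
```

```text
time: 14.1
ee_pos: [0.5294, -0.012, 0.298]
tcp_rot: [179.9, 0.1, -55.8]
wrist_force: [-0.3, -1.0, 0.0]
opening: 0.0848
grasp_force: 0.0
the job is handed in; nothing more can be done
None
```

I handed the job in at 14.1 s: the cover is sprung wide open, the knob is turned about 270° anticlockwise to its upper stop (the torque rose sharply there), and the screwdriver and tape roll look unmoved; I did not re-check the wrench, cans, jar and bottle, and no verdict came back.

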